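Lean two washed microplates on the sloped drying stand

ROBOT

A 6-joint arm with a two-finger parallel gripper is mounted at the origin on a cart in front of the work surface, level with it; the furniture and walls round the work are solid. World frame = base frame: x ahead of the robot, y to its left, z up, the work surface at z = 0. Lengths are in m, angles in degrees, forces in N, time in s.
With the tool pointing down it reaches from about 0.4 to 0.825 m from the base axis. Payload 7 kg.
Tool frame: the origin (TCP) lies on the centre line of the jaws, within the pads' length; the fingertips stand 8 mm ahead of it and the grasp point (between the pads) lies 11 mm behind it (r.tcp_to_tips is the distance from the TCP to the fingertips, in m); z points along the fingers, y is the direction in which the jaws open and shut (so a half turn about z gives the same grasp; the last joint's range is limited). The gripper opens to 88 mm and grips with 3 to 60 N. Pads are 19 mm wide; open, the fingers measure 130 mm over their backs; the gripper's body (78 mm by 193 mm) begins 47 mm behind the grasp point.
Start: joints at [-53.91, 20.546, 0.682, 0, -70.136, -16.507], TCP at [0.226, -0.636, 0.209] pointing down, gripper open.
Joint ranges: [-176.03, 176.03], [-82.01, 121.73], [-58.28, 71.71], [-173.87, 95.51], [-174.79, -0.11], [-173.66, 173.66]. Speed limits (degrees/s): [136.94, 136.94, 172.46, 180, 180, 180].

INTERFACE

Orientations are given as [roll, pitch, yaw] about the fixed x, y, z axes, in that order (R = Rz(yaw) Ry(pitch) Rx(roll)).
In Python, from plant import r gives the robot as it stands.
- The arm moves only by the tool drive_tool, never from a script. Its argument "plan" is text: rows parted by semicolons, each of 4 numbers parted by spaces: the shift along the tool's x, y, z in cm, then the turn about the tool's z in rad. A call has 1 to 8 rows; each row is the pose to reach, as a shift and turn from the pose commanded when the call began, along the tool's axes at that moment; what a row does not reach only later rows make up. A row lasts 1/8 s, in which the tool goes at most 62.5 mm and 10.7 degrees, less where a joint would pass 70% of its speed; a pose out of reach is approached as far as the arm can. A call with a gripper value outside its range is refused whole. "fingers" is the closure, from -1 (fully open) to 1 (shut), set as the call begins (left out, the last holds). The fingers move at their own pace and stop on an object; "squeeze" is the grip in N (left out, the last holds). Time passes only in rows, so rows that repeat a pose let the fingers close. It gives the time, the measured TCP pose, the force and the opening at its end, in the units of the state.
- r.get_state(): the state, without advancing time (a new reading comes with each control period).
- r.capture(name): name is "side" or "top" or "wrist"; returns a dict with "frame" (384x512x3 uint8, red, green, blue), "fovy" (degrees; the focal length in pixels is half the picture's height over the tangent of half this angle, whatever the lens; pixels are square), "cx", "cy" (the principal point, pixels), "rvec" (rotation vector, rad) and "tvec" (3), from world to camera coordinates, as OpenCV has them. Camera axes: x right, y down, z forward; pixel columns grow to the right and rows downward; lengths in m; the calibration is good to about 2 mm. A picture is of the moment at which its call begins. There is no depth.
- r.close_job(): hands the job in, once; it reports no verdict.
The state is a dict: "time_s": time; "joints": joint angles; "qd": joint speeds; "joint_torque": joint torques, N m; "tcp_pos": TCP position; "eef_rot": TCP orientation; "contact_force": force on the tool from outside, world axes, zero at the start; "moment": the same for the moment, N m; "gripper_width": finger opening in m.
Only numpy, scipy, OpenCV 4.12 (cv2) and the standard library are available. Lean on these libraries where they do the work, as an engineer would, in place of code of your own. Each camera call takes 0.05 s, during which the arm holds its last target. There are 200 camera calls.

TASK

Lean the two microplates from the blue slot rack against the sloped drying stand to dry, each standing on its short edge and lying flat against the slope: the white one in the left bay, the black one in the right bay (as seen from the robot, facing the slope). Press each plate down until the orange seat bar under it is fully down. The orange-capped tube standing in the stand is in the way: set it upright on the bare worktop, and leave the other things where they are.

Things in the scene. Friction and masses are not known exactly. Their poses are not given: they have to be found in the camera images.
- white_plate: white microplate, 85 x 128 x 15 mm, about 60 g; starts standing on a short edge in either slot of the rack. Origin: centre of its flat underside (64 mm from each short edge); own x along the 85 mm side, y along the 128 mm side (up at the start), z out of the underside through the 15 mm thickness to the wells. Take it by its upper edge across the thickness
- black_plate: black microplate with grey wells, 85 x 128 x 15 mm, about 60 g; in the other slot of the rack; origin and axes as for the white plate
- rack: blue plastic slot rack, 134 x 106 mm, fixed for the run. Origin: centre of its underside on the worktop. Its floor is 8 mm thick; slots at own x = -35 and +35 mm, 18 mm wide along own x, for plates standing across it (85 mm side along own y); corner guides reach to 48 mm above the worktop, so the upper 88 mm of each 128 mm plate stands free
- stand: grey drying stand, 115 x 206 mm, fixed. Origin: on the worktop under the foot line of the slope, midway between the bays (own y +50 mm left, -50 mm right); own x points to its rear. The slope starts at x 0, z 10 mm, leans back 20 degrees from vertical, 86 mm long (top at x 29, z 91 mm). In front of it a 40 mm deep trough, floored by the seat bars, with a front lip 22 mm high
- bay_left (a point): foot of the slope in the middle of the left bay, 10 mm above the worktop; its y axis points up along the slope, its z axis straight out of the slope (towards the front and up), its x axis sideways to the right. A plate lying flat on the slope with its short edge on a fully lowered seat bar has its centre 64 mm along y
- bay_right (a point): the same for the right bay
- seat_left (a joint): travel of the orange seat bar of the left bay, 40 x 95 mm, the floor of the trough there: 0 = up (its top 16 mm above the worktop), 0.006 m = fully down (top at 10 mm). It moves straight down, held by about 5 N of friction: the weight of a plate does not move it, a push of more than 5 N does, and it stays where it is pushed to
- seat_right (a joint): the same for the right bay
- tube: 50 ml tube, body 28 mm and cap 33 mm (the lowest 14 mm) in diameter, 115 mm tall, standing on its orange cap with its conical end up (conical in about the top 20 mm); starts in the trough of the stand, somewhere along its width. Origin: centre of its underside, z up
- tall_bottle: white wash bottle with red cap and spout, 62 x 95 mm, 186 mm tall, standing loose between rack and stand: leave it. Origin: centre of its underside. Behind it and the rack stand fixed instruments under 0.25 m high: a grey one from x = 0.57 m on (y -0.23 to 0.13 m, world) and a white washer from x = 0.48 m on (y above 0.26 m); the worktop's front edge is at about x = 0.38 m
- amber_bottle: amber bottle with black cap, 56 mm in diameter, 105 mm tall, standing behind the stand: leave it. Origin: centre of its underside
- beaker_1: empty clear beaker, 69 mm in diameter, 91 mm tall, to the right of the stand: leave it. Origin: centre of its underside
- timer_1: white bench timer, 66 x 66 x 23 mm, to the left of the rack: leave it. Origin: centre of its underside
Not all that is in view belongs to the job. There is more than one size of the tube; the one meant has the size given above.

How it is judged (in metres and radians):
At the end, for the whole second after the job is handed in: White plate in the left bay, black in the right, short edge down, within 20 mm of mid-bay, flat on the slope (face within 0.1 rad, long side within 0.15 rad of it), seat bars down at least 4.5 of 6 mm; tube upright (0.1 rad) on the worktop, clear of the stand; all at rest (value of joint each of seat_left, seat_right above 0.0045 m and angle between the z axis of white_plate and the z axis of bay_left, either way round below 0.1 rad and angle between the y axis of white_plate and the y axis of bay_left, either way round below 0.15 rad and x of white_plate in the frame of bay_left between -0.02 and 0.02 m and y of white_plate in the frame of bay_left between 0.055 and 0.072 m and z of white_plate in the frame of bay_left between -0.006 and 0.024 m and linear speed of each of white_plate, black_plate, tube below 0.02 m/s and angle between the z axis of black_plate and the z axis of bay_right, either way round below 0.1 rad and angle between the y axis of black_plate and the y axis of bay_right, either way round below 0.15 rad and x of black_plate in the frame of bay_right between -0.02 and 0.02 m and y of black_plate in the frame of bay_right between 0.055 and 0.072 m and z of black_plate in the frame of bay_right between -0.006 and 0.024 m and height (world z) of tube between -0.006 and 0.006 m and angle between tube's own z axis and vertical below 0.1 rad and contact force between tube and stand below 0.05 N); the robot touches nothing.
It fails at once if the wash bottle is moved by more than 30 mm (distance of tall_bottle from where it was at the start of the episode above 0.03 m).
It fails at once if the amber bottle is moved by more than 30 mm (distance of amber_bottle from where it was at the start of the episode above 0.03 m).
It fails at once if the beaker is moved by more than 30 mm (distance of beaker_1 from where it was at the start of the episode above 0.03 m).
It fails at once if the timer is moved by more than 30 mm (distance of timer_1 from where it was at the start of the episode above 0.03 m).
It also fails if it takes over 72 s, if anything falls off the work surface, if the arm or the gripper's body presses on something with over 40 N, if the wrist force passes 120 N, or if a joint passes its speed limit or range.

## Working session

There is one attempt and no reset: what is moved stays moved. The work goes in short steps, Python scripts to look and compute and a tool call to move; the robot and the scene stay as the last step left them, time stands still between calls to the robot, and variables do not carry over. Pictures are saved under pics/ and viewed, about 8 in all and at most 12, crops included, and the job is handed in when it is done.

Besides the shell and the picture viewer there is one more tool, called after "Emit:" as name(argument=value, ...) on one line, values as JSON. drive_tool: Moves the arm, as the interface text tells. Its arguments: {"type":"object","properties":{"plan":{"type":"string"},"fingers":{"type":"number"},"squeeze":{"type":"number"}},"required":["plan"]}

```bash
mkdir -p pics; ls; cat > h.py <<'E'
import numpy as np, cv2
from plant import r
def cap(n):
    c=r.capture(n); f=192/np.tan(np.radians(c['fovy'])/2)
    c['K']=np.array([[f,0,c['cx']],[0,f,c['cy']],[0,0,1]]); c['R']=cv2.Rodrigues(np.array(c['rvec'],float))[0]; c['t']=np.array(c['tvec'],float).ravel(); return c
def save(c,name,box=None,s=1):
    im=c['frame'][:,:,::-1]
    if box: im=im[box[1]:box[3],box[0]:box[2]]
    cv2.imwrite('pics/'+name,cv2.resize(im,None,fx=s,fy=s,interpolation=cv2.INTER_CUBIC))
def px(c,p):
    return cv2.projectPoints(np.array(p,float).reshape(-1,3),c['R'],c['t'],c['K'],None)[0].reshape(-1,2)
def at(c,u,v,z):
    d=c['R'].T@np.linalg.inv(c['K'])@np.array([u,v,1.]); o=-c['R'].T@c['t']; return o+d*(z-o[2])/d[2]
E
python3 - <<'E'
from h import *
import pickle
D={}
for n in('top','side'):
    c=cap(n); D[n]=c; save(c,n+'0.png',s=1.5); print(n,c['fovy'],-c['R'].T@c['t'],c['R'].round(2).tolist())
pickle.dump(D,open('d0.pkl','wb'))
print(r.get_state())
E
```

```text
pics
top 46.61309097541772 [ 0.37569206 -0.13645941  1.68406495] [[0.01, -1.0, -0.02], [-0.99, -0.01, -0.11], [0.11, 0.02, -0.99]]
side 54.24992163571143 [ 0.2979284  -1.12004929  0.82224151] [[0.96, -0.29, -0.02], [-0.19, -0.57, -0.8], [0.22, 0.77, -0.6]]
{'time_s': 0.1, 'joints': array([-5.39073674e+01,  2.05863065e+01,  6.40292142e-01, -1.91623113e-02,
       -7.01385135e+01, -1.65085481e+01]), 'qd': array([ 0.01423946, -0.02532868,  0.09252774,  0.0355554 ,  0.05451045,
        0.00764761]), 'joint_torque': array([-1.35041137e-03, -5.84162986e+01,  2.93750668e+01,  7.01556444e+00,
        1.02162128e-02, -6.55405620e-05]), 'tcp_pos': array([ 0.22609081, -0.63550615,  0.20853314]), 'eef_rot': array([ 1.79913837e+02, -6.74928968e-03, -1.60422434e+02]), 'contact_force': array([ 0.01487897, -0.26560225, -0.38121932]), 'moment': array([ 0.03517976, -0.00452778,  0.02807833]), 'gripper_width': 0.08771833314792678}
```

View pics/top0.png

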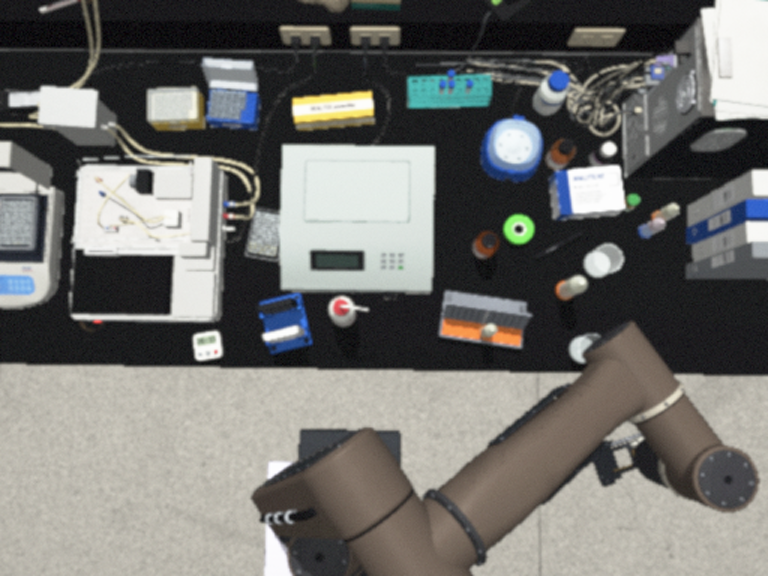

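View pics/side0.png

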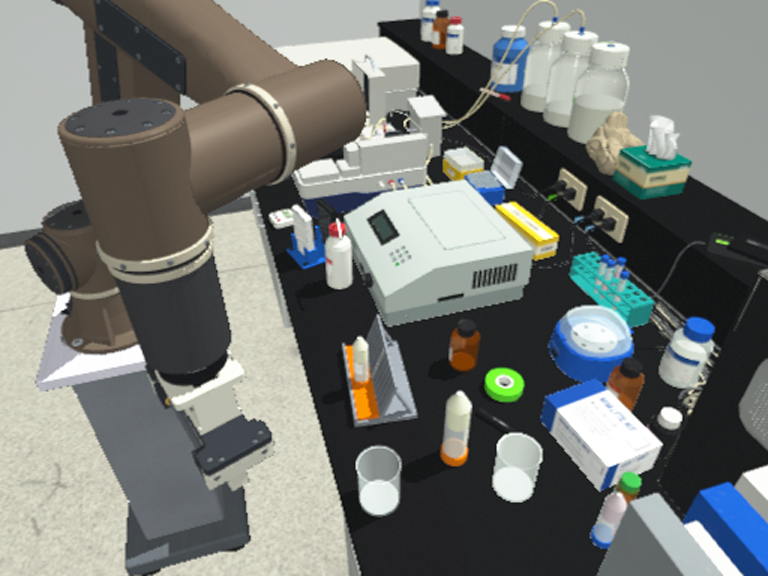

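Top view (1.5x pixels): blue rack at (285,322) with white plate in the near slot, wash bottle (342,310), stand (483,318) with a tube at (490,330), amber bottle (485,244), beaker (585,348), timer (207,346). Possible tubes are the one in the stand at (490,330), and a loose orange-capped one at (572,288), plus the green- and blue-capped ones at far right. By the description it is the one in the stand trough. I'll check that with a close crop.

```bash
python3 - <<'E'
from h import *
import pickle
D=pickle.load(open('d0.pkl','rb'))
def cr(n,b,s): return cv2.resize(D[n]['frame'][b[1]:b[3],b[0]:b[2],::-1],None,fx=s,fy=s,interpolation=cv2.INTER_CUBIC)
A=cr('top',(165,185,243,243),5); B=cr('top',(285,185,363,243),5)
C=cr('side',(175,130,253,190),5); E=cr('side',(215,205,293,285),5)[:300]
E=cr('side',(210,205,324,293),3.42)[:300]
im=np.zeros((600,800,3),np.uint8)
for X,(x,y) in((A,(0,0)),(B,(405,0)),(C,(0,298)),(E,(405,298))):
    im[y:y+X.shape[0],x:x+X.shape[1]]=X[:600-y,:800-x]
cv2.imwrite('pics/crop1.png',im)
E
```

```text
(no output)
```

View pics/crop1.png

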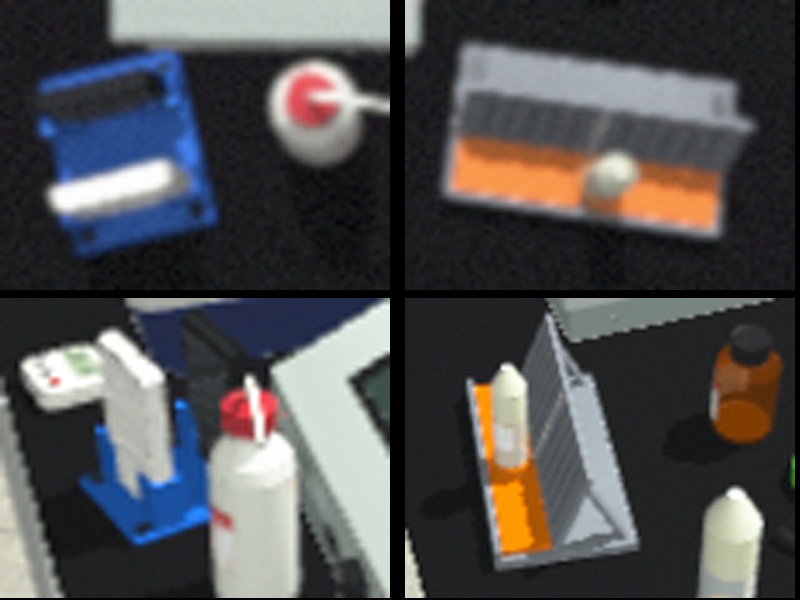

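```bash
cat > fit.py <<'E'
from h import *
import pickle
from scipy.optimize import least_squares
D=pickle.load(open('d0.pkl','rb')); T,S=D['top'],D['side']
A=lambda u,v:(165+u/5,185+v/5); B=lambda u,v:(285+(u-405)/5,185+v/5)
C=lambda u,v:(175+u/5,130+(v-298)/5); E=lambda u,v:(210+(u-405)/3.42,205+(v-298)/3.42)
def W(p,q): c,s=np.cos(p[2]),np.sin(p[2]); return [p[0]+c*q[0]-s*q[1],p[1]+s*q[0]+c*q[1],q[2]]
def fit(obs,x0):
    f=lambda p:np.concatenate([px(c,W(p,q))[0]-uv for c,q,uv in obs])
    s=least_squares(f,x0,loss='soft_l1'); print(s.x[:2].round(4),np.degrees(s.x[2]).round(2),'res px',f(s.x).round(1)); return s.x
if __name__=='__main__':
    for lip in(-.042,-.045):
        st=[(T,(lip,.103,.022),B(443,197)),(T,(lip,-.103,.022),B(722,235)),(T,(lip+.115,.103,0.004),B(460,42)),(T,(lip+.115,-.103,0.004),B(738,83)),(T,(.029,.103,.091),B(466,93)),(T,(.029,-.103,.091),B(755,125)),
        (S,(lip,.103,.022),E(470,380)),(S,(.029,.103,.091),E(548,318)),(S,(lip+.115,-.103,0),E(637,548)),(S,(lip,-.103,0.),E(497,568))]
        fit(st,[.45,-.3,0])
    # rack footprint/guides
    rk=[(T,(-.067,.053,.0),A(80,255)),(T,(-.067,-.053,.0),A(217,222)),(T,(.067,.053,.048),A(40,85)),(T,(.067,-.053,.048),A(180,52)),(S,(-.067,-.053,0),C(137,543)),(S,(-.067,.053,0),C(82,480))]
    rk=fit(rk,[.45,.1,.2])
    # white plate top: left/right ends far edge, side view
    for u,v in((50,190),(175,160),(52,210)): print('white top pt',at(T,*A(u,v),.136).round(3))
    for u,v in((100,338),(155,386),(120,330),(168,375)): print('white side pt',at(S,*C(u,v),.136).round(3))
    for u,v in((183,318),(240,365)): print('blk side pt',at(S,*C(u,v),.136).round(3))
    for u,v in((40,90),(155,72)): print('blk top pt',at(T,*A(u,v),.136).round(3))
    for sx in(-.035,.035): print('slot',W(rk,(sx,0,.136)))
    print('tube',at(T,*B(622,163),.131),at(S,*E(508,366),.131))
    print('bottle top',at(T,*A(310,98),.186),'amber cap',at(T,487/1.5,240/1.5,.105))
    print('beaker',at(T,585/1.5,348/1.5,.091),'tube2',at(T,578/1.5,285/1.5,.115))
E
python3 fit.py
```

```text
[ 0.4959 -0.3681] -7.58 res px [ 0.7 -1.1  0.1 -0.6  1.1  0.1 -0.3 -0.3  0.2 -0.9 -0.3  1.  -1.  -1.
 -1.9 -2.4  0.1  0.4  0.   0.3]
[ 0.4984 -0.3684] -7.5 res px [ 0.7 -0.9  0.1 -0.5  1.   0.3 -0.4 -0.2  0.3 -1.6 -0.2  0.2 -1.2 -0.9
 -1.2 -2.5 -0.   0.3 -0.1  0.3]
[0.4936 0.1228] 12.21 res px [ 0.2 -0.4  0.3  0.6 -0.5 -2.3 -0.5 -1.4 -1.5  1.  -0.8  0.5]
white top pt [0.457 0.16  0.136]
white top pt [0.479 0.073 0.136]
white top pt [0.443 0.158 0.136]
white side pt [0.446 0.142 0.136]
white side pt [0.472 0.058 0.136]
white side pt [0.463 0.149 0.136]
white side pt [0.484 0.07  0.136]
blk side pt [0.512 0.152 0.136]
blk side pt [0.537 0.068 0.136]
blk top pt [0.527 0.169 0.136]
blk top pt [0.541 0.089 0.136]
slot [np.float64(0.45934280446504505), np.float64(0.1153615099058445), 0.136]
slot [np.float64(0.52775819958773), np.float64(0.13017142922388597), 0.136]
tube [ 0.4833059  -0.37410267  0.131     ] [ 0.47932109 -0.37548708  0.131     ]
bottle top [ 0.51889623 -0.02420542  0.186     ] amber cap [ 0.69192921 -0.36569765  0.105     ]
beaker [ 0.43789046 -0.59766789  0.091     ] tube2 [ 0.58466871 -0.57731792  0.115     ]
```

```bash
cat >> h.py <<'E'
def go(x,y,z,yaw):
    s=r.get_state(); Rz=cv2.Rodrigues(np.radians([0,0,s['eef_rot'][2]]))[0]@np.diag([1,-1,-1])
    d=Rz.T@(np.array([x,y,z])-s['tcp_pos'])*100
    t=-((yaw-s['eef_rot'][2]+180)%360-180)
    print('t',round(s['time_s'],2),'pos',s['tcp_pos'].round(4),'rot',s['eef_rot'].round(1),'F',s['contact_force'].round(1),'w',round(s['gripper_width'],4))
    print('shift cm',d.round(2),'turn rad',round(np.radians(t),3),'rows',round(max(np.linalg.norm(d)/6.25,abs(t)/10.7),1))
E
python3 -c "
from h import *
go(.479,-.375,.26,172.5)"
```

```text
t 0.1 pos [ 0.2261 -0.6355  0.2085] rot [ 179.9   -0.  -160.4] F [ 0.  -0.3 -0.4] w 0.0877
shift cm [-32.56  16.07  -5.15] turn rad 0.473 rows 5.9
```

Emit:
drive_tool(plan="-32.6 16.1 -5.2 0.473; -32.6 16.1 -5.2 0.473; -32.6 16.1 -5.2 0.473; -32.6 16.1 -5.2 0.473; -32.6 16.1 -5.2 0.473; -32.6 16.1 -5.2 0.473; -32.6 16.1 -5.2 0.473; -32.6 16.1 -5.2 0.473")

```text
time_s: 1.1
tcp_pos: [0.4793, -0.3746, 0.2609]
eef_rot: [180.0, -0.0, 172.5]
contact_force: [-0.2, 0.1, -0.8]
gripper_width: 0.0875
```

```bash
python3 -c "
from h import *
import pickle
c=cap('wrist'); 
pickle.dump(c,open('w1.pkl','wb'))
go(.479,-.375,.084,172.5)
cv2.imwrite('pics/w1.png',cv2.resize(c['frame'][:,:,::-1],None,fx=1.5,fy=1.5)); print(-c['R'].T@c['t'])
p=[.4972,-.3682,np.radians(-7.5)]
from fit import W
print(px(c,[.479,-.375,.131]), [px(c,W(p,q))[0].round(0) for q in((0,.103,.01),(0,-.103,.01),(.029,.103,.091),(.029,-.103,.091),(-.044,.103,.022),(-.044,-.103,.022))])
"
```

```text
t 1.15 pos [ 0.4788 -0.3752  0.2609] rot [ 1.800e+02 -1.000e-01  1.725e+02] F [ 0.2  0.4 -0.1] w 0.0875
shift cm [-0.02  0.02 17.69] turn rad -0.001 rows 2.8
[ 0.40646024 -0.36630462  0.43770253]
[[258.94948258 180.16575028]] [array([336., 172.]), array([194., 172.]), array([351., 209.]), array([182., 209.]), array([340., 143.]), array([190., 143.])]
```

View pics/w1.png

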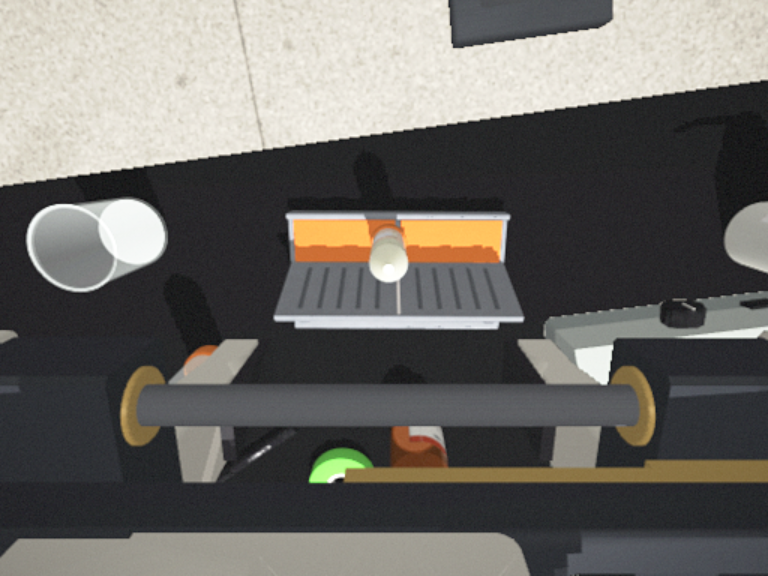

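The wrist view shows the stand at (400,265) at 1.5x, with its lip at row 214 and slope top at row 318. The tube tip is at (389,270), against a prediction of (388,270). The pose holds, so I'll descend and grip.

Emit:
drive_tool(plan="0 0 6 0; 0 0 12 0; 0 0 16 0; 0 0 17.6 0; 0 0 17.6 0; 0 0 17.6 0")

```text
time_s: 1.9
tcp_pos: [0.4804, -0.3759, 0.0872]
eef_rot: [-179.9, 0.1, 172.5]
contact_force: [0.8, 0.8, -0.1]
gripper_width: 0.0876
```

Emit:
drive_tool(plan="0 0 0 0; 0 0 0 0; 0 0 0 0; 0 0 0 0; 0 0 0 0; 0 0 0 0", fingers=1, squeeze=20)

```text
time_s: 2.65
tcp_pos: [0.4794, -0.375, 0.0853]
eef_rot: [180.0, -0.0, 172.5]
contact_force: [0.7, 0.3, -0.2]
gripper_width: 0.0332
```

Emit:
drive_tool(plan="0 0 0 0; 0 0 0 0; 0 0 0 0; 0 0 -2 0; 0 0 -6 0; 0 0 -11 0; 0 0 -11 0")

```text
time_s: 3.52
tcp_pos: [0.4816, -0.3763, 0.2001]
eef_rot: [-179.8, 0.4, 172.5]
contact_force: [0.1, 0.5, -0.3]
gripper_width: 0.0278
```

```bash
python3 -c "
from h import *
go(.44,-.18,.18,172.5)"
```

```text
t 3.52 pos [ 0.4816 -0.3763  0.2001] rot [-179.8    0.4  172.5] F [ 0.1  0.5 -0.3] w 0.0278
shift cm [ 6.68 18.92  2.01] turn rad 0.0 rows 3.2
```

Emit:
drive_tool(plan="2.2 6.2 0 0; 4.4 12.4 0 0; 6.6 18.8 0 0; 6.6 18.8 4 0; 6.6 18.8 9 0; 6.6 18.8 11.5 0; 6.6 18.8 12.2 0; 6.6 18.8 12.2 0")

```text
time_s: 4.53
tcp_pos: [0.4387, -0.1801, 0.0735]
eef_rot: [-180.0, -0.0, 172.5]
contact_force: [0.3, 0.3, 0.2]
gripper_width: 0.0274
```

Emit:
drive_tool(plan="0 0 0 0; 0 0 0 0")

```text
time_s: 4.78
tcp_pos: [0.4392, -0.1801, 0.0743]
eef_rot: [180.0, 0.1, 172.5]
contact_force: [0.5, 0.2, 0.1]
gripper_width: 0.0276
```

Emit:
drive_tool(plan="0 0 0.2 0; 0 0 0.4 0; 0 0 0.4 0")

```text
time_s: 5.15
tcp_pos: [0.4386, -0.18, 0.0693]
eef_rot: [-180.0, -0.0, 172.5]
contact_force: [-0.1, 0.8, -0.1]
gripper_width: 0.0276
```

Emit:
drive_tool(plan="0 0 0.1 0; 0 0 0.1 0")

```text
time_s: 5.4
tcp_pos: [0.4395, -0.1801, 0.0692]
eef_rot: [-180.0, 0.1, 172.5]
contact_force: [0.3, 1.3, 7.1]
gripper_width: 0.0276
```

Emit:
drive_tool(plan="0 0 0 0; 0 0 0 0; 0 0 0 0; 0 0 0 0; 0 0 0 0; 0 0 -6 0; 0 0 -12 0; 0 0 -18 0", fingers=-1)

```text
time_s: 6.4
tcp_pos: [0.4382, -0.18, 0.2504]
eef_rot: [180.0, 0.0, 172.5]
contact_force: [1.4, 0.9, -0.4]
gripper_width: 0.0873
```

```bash
python3 -c "
from h import *
go(.40,.02,.31,-77.8)
from fit import W
import numpy as np
print(W([.4936,.1228,np.radians(12.2)],(-.035,0,0)))"
```

```text
t 6.4 pos [ 0.4382 -0.18    0.2504] rot [180.    0.  172.5] F [ 1.4  0.9 -0.4] w 0.0873
shift cm [ 6.4  19.32 -5.96] turn rad -1.915 rows 10.3
[np.float64(0.4593904436999866), np.float64(0.1154036321240614), 0]
```

Emit:
drive_tool(plan="2 5 -4 -0.18; 4 10 -6 -0.37; 6.4 19 -6 -0.55; 6.4 19 -6 -0.74; 6.4 19 -6 -0.92; 6.4 19 -6 -1.1; 6.4 19 -6 -1.29; 6.4 19 -6 -1.47", fingers=0.1)

```text
time_s: 7.4
tcp_pos: [0.3998, 0.0168, 0.3083]
eef_rot: [180.0, 0.0, -102.9]
contact_force: [0.3, -0.3, 0.1]
gripper_width: 0.0392
```

```bash
python3 -c "
from h import *
go(.46,.113,.27,-77.8)"
```

```text
t 7.4 pos [0.3998 0.0168 0.3083] rot [ 180.     0.  -102.9] F [ 0.3 -0.3  0.1] w 0.0392
shift cm [-10.72  -3.71   3.83] turn rad -0.439 rows 2.3
```

Emit:
drive_tool(plan="-5 -2 0 -0.18; -10.7 -3.7 3.8 -0.37; -10.7 -3.7 3.8 -0.439; -10.7 -3.7 3.8 -0.439")

```text
time_s: 7.9
tcp_pos: [0.4604, 0.1127, 0.2695]
eef_rot: [179.9, -0.1, -78.1]
contact_force: [-0.5, 1.1, 0.6]
gripper_width: 0.0394
```

```bash
python3 -c "
from h import *
import pickle
c=cap('wrist'); 
pickle.dump(c,open('w2.pkl','wb'))
go(.46,.113,.125,-77.8)
cv2.imwrite('pics/w2.png',cv2.resize(c['frame'][:,:,::-1],None,fx=1.5,fy=1.5))
from fit import W
p=[.4936,.1228,np.radians(12.2)]
for sx in(-.035,.035): print([ (px(c,W(p,(sx+a,b,.136)))[0]*1.5).round(0) for a in(-.0075,.0075) for b in(-.0425,.0425)])
"
```

```text
t 7.95 pos [0.4605 0.1123 0.2702] rot [180.   -0.  -78.2] F [0.2 0.7 0.8] w 0.0394
shift cm [-0.07  0.03 14.52] turn rad -0.007 rows 2.3
[array([398., 215.]), array([398., 331.]), array([376., 215.]), array([377., 332.])]
[array([295., 216.]), array([303., 332.]), array([273., 216.]), array([282., 332.])]
```

View pics/w2.png

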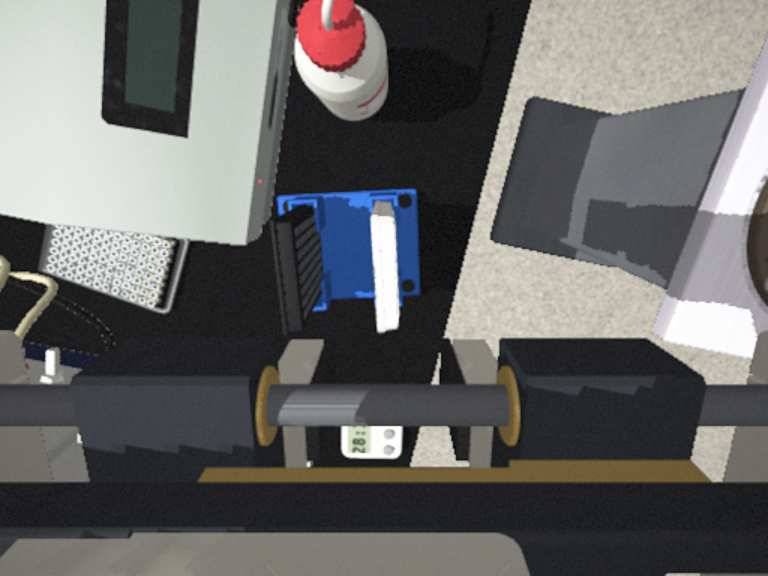

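White plate's top edge spans (383,218) to (387,330), about 1.5 mm and 2° off the rack model. The black plate is at (285,216) to (293,332), and the wash bottle at (345,60) is well clear. Descending on the white plate.

```bash
python3 -c "
from h import *
go(.4608,.115,.118,-76)"
```

```text
t 7.95 pos [0.4605 0.1123 0.2702] rot [180.   -0.  -78.2] F [0.2 0.7 0.8] w 0.0394
shift cm [-0.25 -0.09 15.22] turn rad -0.039 rows 2.4
```

Emit:
drive_tool(plan="-0.25 -0.1 5 -0.035; -0.25 -0.1 10 -0.035; -0.25 -0.1 13.5 -0.035; -0.25 -0.1 15.2 -0.035; -0.25 -0.1 15.2 -0.035; -0.25 -0.1 15.2 -0.035")

```text
time_s: 8.7
tcp_pos: [0.4618, 0.1152, 0.1198]
eef_rot: [-179.9, 0.0, -76.2]
contact_force: [0.5, 0.6, 0.4]
gripper_width: 0.0391
```

Emit:
drive_tool(plan="0 0 0 0; 0 0 0 0; 0 0 0 0; 0 0 0 0; 0 0 0 0", fingers=1, squeeze=25)

```text
time_s: 9.32
tcp_pos: [0.4618, 0.1153, 0.119]
eef_rot: [-179.9, 0.0, -76.1]
contact_force: [0.2, 0.4, 5.7]
gripper_width: 0.0011
```

```bash
python3 -c "
from h import *
c=cap('wrist');d=cap('side')
a=cv2.resize(c['frame'][100:260,150:350,::-1],None,fx=3,fy=3); b=cv2.resize(d['frame'][90:210,140:290,::-1],None,fx=3,fy=3)
im=np.zeros((600,800,3),np.uint8); im=np.zeros((480,800,3),np.uint8)
im[:,:440]=a[:,80:520]; im[:360,440:800]=b[:,:360]
cv2.imwrite('pics/w3.png',im)
print(px(d,r.get_state()['tcp_pos']))
"
```

```text
[[200.85374254 144.55514527]]
```

View pics/w3.png

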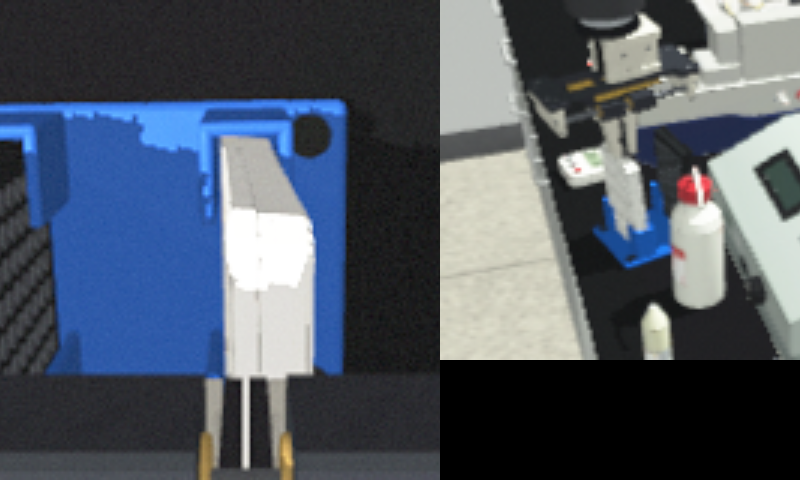

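```bash
python3 -c "
from h import *
from fit import W
c=cap('wrist');s=r.get_state();x,y,z=s['tcp_pos'];print(s['tcp_pos'],s['contact_force'],s['gripper_width'],c['fovy'],c['cx'],c['cy'])
f=lambda p:((px(c,p)[0]-[150+80/3,100])*3).round(0)
print('tcp',f([x,y,z]),'tips',f([x,y,z-.008]))
p=[.4608,.115,np.radians(14)]
for zz in(.008,.136,.155):
  print(zz,[f(W(p,(a,b,zz))) for a in(-.0075,.0075) for b in(-.0425,.0425)])
p=[.4936,.1228,np.radians(12.2)]
print('rack',[f(W(p,(a,b,0.008))) for a in(-.067,) for b in(-.053,.053)])
save(c,'w4.png',(150,60,350,384),1.85)
"
```

```text
[0.46190056 0.11538835 0.11901311] [ 1.3308316  -0.50703163  5.17183938] 0.000370116680599067 65.1642696507914 258.1438637160676 192.80767924262196
tcp [244. 391.] tips [244. 376.]
0.008 [array([271., 128.]), array([270., 378.]), array([224., 128.]), array([226., 378.])]
0.136 [array([291., 208.]), array([286., 614.]), array([208., 209.]), array([213., 614.])]
0.155 [array([296., 232.]), array([290., 679.]), array([203., 232.]), array([210., 679.])]
rack [array([359., 100.]), array([339., 411.])]
```

View pics/w4.png

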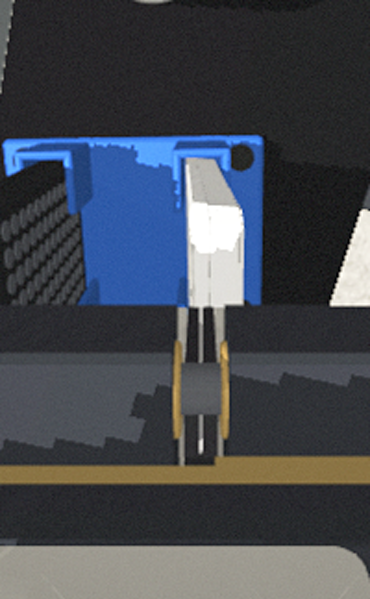

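```bash
python3 -c "
from h import *
print(r.tcp_to_tips,[a for a in dir(r) if a[0]!='_'])
d=cap('side'); s=r.get_state()['tcp_pos']
for dz in(-.008,0,.017,.03): print(dz,((px(d,s+[0,0,dz])[0]-[140,90])*4))
save(d,'s5.png',(140,90,290,210),4)"
```

```text
0.008 ['Unreachable', 'capture', 'close_job', 'get_state', 'tcp_to_tips']
-0.008 [244.24812658 225.61969072]
0 [243.41697772 218.2165105 ]
0.017 [241.63193716 202.31685923]
0.03 [240.24932704 190.00172237]
```

View pics/s5.png

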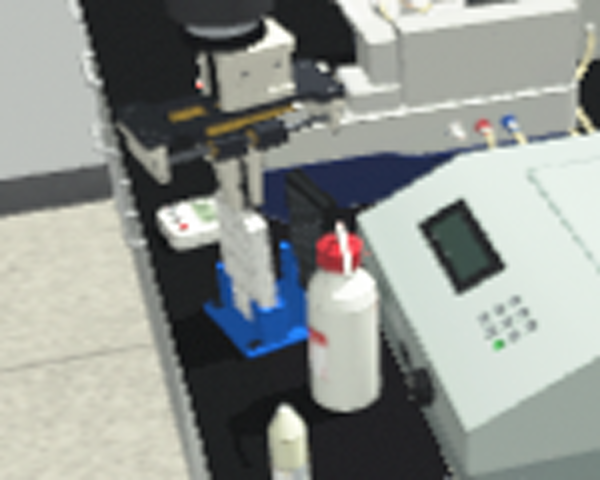

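Measured fingertip contact (5 N on the plate top at TCP z 0.119) and both views agree that the real fingertips sit about 17 mm behind the TCP, not 8 mm ahead of it. So I closed on top of the plate. I'll rise, reopen, and go about 22 mm deeper.

Emit:
drive_tool(plan="0 0 -0.8 0; 0 0.3 -1.8 0; 0 0.3 -1.8 0; 0 0.3 -1.8 0; 0 0.3 -1.8 0; 0 0.3 -1.8 0", fingers=0.1)

```text
time_s: 10.28
tcp_pos: [0.458, 0.1143, 0.1361]
eef_rot: [180.0, -0.0, -76.1]
contact_force: [-0.5, 0.8, 1.0]
gripper_width: 0.039
```

Emit:
drive_tool(plan="0 0 1.5 0; 0 0 2.5 0; 0 0 3.2 0; 0 0 3.9 0; 0 0 3.9 0; 0 0 3.9 0")

```text
time_s: 11.02
tcp_pos: [0.4583, 0.1144, 0.0976]
eef_rot: [-180.0, 0.0, -76.1]
contact_force: [-0.5, 0.6, -0.4]
gripper_width: 0.0392
```

Emit:
drive_tool(plan="0 0 0 0; 0 0 0 0; 0 0 0 0; 0 0 0 0; 0 0 0 0; 0 0 0 0", fingers=1, squeeze=25)

```text
time_s: 11.78
tcp_pos: [0.4585, 0.1146, 0.0975]
eef_rot: [-180.0, 0.0, -76.1]
contact_force: [2.0, 1.2, -0.0]
gripper_width: 0.015
```

Emit:
drive_tool(plan="0 0 -1.5 0; 0 0 -5 0; 0 0 -10 0; 0 0 -15 0; 0 0 -20.5 0; 0 0 -20.5 0")

```text
time_s: 12.52
tcp_pos: [0.4595, 0.115, 0.3065]
eef_rot: [-179.6, 0.1, -76.1]
contact_force: [0.6, -0.1, -2.6]
gripper_width: 0.015
```

```bash
python3 -c "
from h import *
from fit import W
p=[.4972,-.3682,np.radians(-7.5)]
t=W(p,(-.0115,.05,0)); print(t); go(t[0],t[1],.30,-97.5)
t=W(p,(-.0115,-.05,0)); print(t)"
```

```text
[np.float64(0.49232469370520376), np.float64(-0.31712670572077895), 0]
t 12.53 pos [0.4595 0.115  0.3065] rot [-1.796e+02  1.000e-01 -7.610e+01] F [ 0.6 -0.1 -2.6] w 0.015
shift cm [42.74  7.18  0.65] turn rad 0.373 rows 6.9
[np.float64(0.4792720744831986), np.float64(-0.41627119185816), 0]
```

Emit:
drive_tool(plan="5 0.8 0 0.05; 11 1.8 0 0.1; 17 2.9 0 0.15; 23 3.9 0 0.2; 29 4.9 0 0.25; 35 5.9 0 0.31; 40 6.7 0 0.35; 42.7 7.2 0 0.373")

```text
time_s: 13.52
tcp_pos: [0.4894, -0.3195, 0.3001]
eef_rot: [179.8, 0.1, -97.7]
contact_force: [0.3, 1.2, -1.2]
gripper_width: 0.0151
```

Emit:
drive_tool(plan="0 0 0 0; 0 0 0 0; 0 0 6 0; 0 0 11 0; 0 0 14 0; 0 0 15 0; 0 0 15 0")

```text
time_s: 14.4
tcp_pos: [0.4909, -0.317, 0.1528]
eef_rot: [180.0, -0.0, -97.4]
contact_force: [0.5, -0.1, -1.0]
gripper_width: 0.015
```

```bash
python3 -c "
from h import *
import pickle
from fit import W
go(.4923,-.3171,.107,-97.5)
c=cap('wrist');d=cap('side');t=cap('top'); pickle.dump((c,d,t),open('w5.pkl','wb'))
a=cv2.resize(c['frame'][60:384,100:412,::-1],None,fx=1.4,fy=1.4); b=cv2.resize(d['frame'][190:300,200:300,::-1],None,fx=3.6,fy=3.6)
im=np.zeros((460,800,3),np.uint8); im[:a.shape[0],:a.shape[1]]=a; im[:b.shape[0],440:800]=b
cv2.imwrite('pics/w5.png',im)
p=[.4972,-.3682,np.radians(-7.5)]
f=lambda p:((px(d,p)[0]-[200,190])*3.6+[440,0]).round(0)
print([f(W(p,q)) for q in((.029,.103,.091),(.029,-.103,.091),(-.044,.103,.022),(-.044,-.103,.022))])
"
```

```text
t 14.4 pos [ 0.4909 -0.317   0.1528] rot [180.   -0.  -97.4] F [ 0.5 -0.1 -1. ] w 0.015
shift cm [-0.   -0.15  4.58] turn rad 0.001 rows 0.7
[array([621.,  66.]), array([667., 244.]), array([540., 137.]), array([571., 320.])]
```

View pics/w5.png

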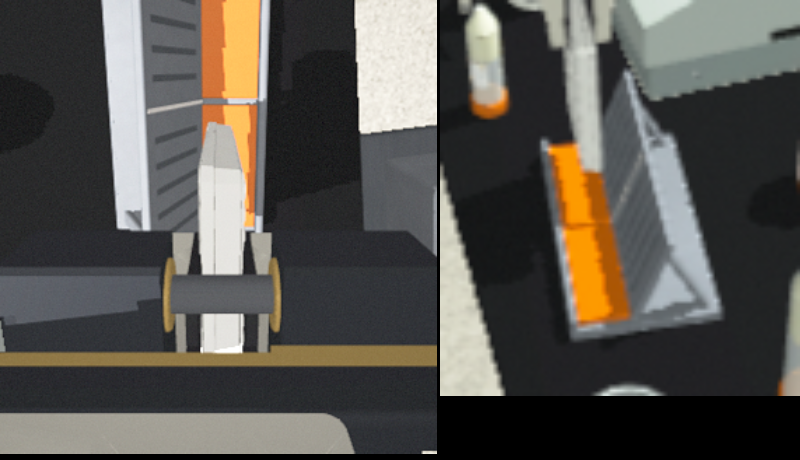

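Wrist view: plate over the left bay, its lower rear edge at (205,122), foot line about x=202, so roughly 4 mm of gap. Side view: plate foot at (590,170) over the seat, and the tube upright at (488,75). Descending and pressing.

Emit:
drive_tool(plan="0 0 2.5 0; 0 0 4 0; 0 0 4.5 0; 0 0 4.7 0; 0 0 4.8 0; 0 0 4.8 0")

```text
time_s: 15.3
tcp_pos: [0.491, -0.3177, 0.1052]
eef_rot: [-179.9, -0.0, -97.5]
contact_force: [-0.5, 0.2, 4.5]
gripper_width: 0.0153
```

Emit:
drive_tool(plan="0 0 0.2 0; 0 0 0.3 0; 0 0 0.4 0; 0 0 0.4 0")

```text
time_s: 15.8
tcp_pos: [0.4908, -0.3176, 0.1003]
eef_rot: [-180.0, -0.0, -97.5]
contact_force: [0.7, 0.1, 3.6]
gripper_width: 0.0149
```

Emit:
drive_tool(plan="0 0 0.1 0; 0 0 0.2 0; 0 0 0.3 0; 0 0 0.3 0")

```text
time_s: 16.3
tcp_pos: [0.4916, -0.318, 0.0993]
eef_rot: [-179.9, -0.1, -97.5]
contact_force: [-1.0, 1.8, 15.5]
gripper_width: 0.0146
```

Emit:
drive_tool(plan="0 0 -0.2 0; 0 -0.2 -0.25 0; 0 -0.3 -0.25 0; 0 -0.3 -0.25 0")

```text
time_s: 16.8
tcp_pos: [0.4932, -0.3178, 0.0994]
eef_rot: [179.9, 0.0, -97.5]
contact_force: [-0.9, 0.8, 1.3]
gripper_width: 0.015
```

Emit:
drive_tool(plan="0 -0.1 0 0; 0 -0.15 0 0; 0 -0.2 0 0; 0 -0.2 0 0")

```text
time_s: 17.3
tcp_pos: [0.4957, -0.3181, 0.0997]
eef_rot: [-180.0, 0.0, -97.5]
contact_force: [-1.0, 0.1, -0.8]
gripper_width: 0.0148
```

Emit:
drive_tool(plan="0 -0.1 0 0; 0 -0.15 0 0; 0 -0.15 0 0")

```text
time_s: 17.68
tcp_pos: [0.497, -0.3183, 0.0998]
eef_rot: [180.0, 0.0, -97.5]
contact_force: [0.5, -0.7, -0.3]
gripper_width: 0.0149
```

Emit:
drive_tool(plan="0 -0.1 0 0; 0 -0.2 0 0; 0 -0.25 0 0; 0 -0.25 0 0")

```text
time_s: 18.18
tcp_pos: [0.4987, -0.3185, 0.0998]
eef_rot: [179.9, 0.0, -97.5]
contact_force: [-5.0, 1.8, 3.5]
gripper_width: 0.0146
```

Emit:
drive_tool(plan="0 0.1 0 0; 0 0.1 0 0; 0 0.1 0 0; 0 0.1 0 0; 0 0.1 0 0", fingers=0.25)

```text
time_s: 18.8
tcp_pos: [0.4986, -0.3185, 0.0999]
eef_rot: [-180.0, -0.0, -97.5]
contact_force: [0.6, 0.5, -0.1]
gripper_width: 0.0327
```

Emit:
drive_tool(plan="0 -0.5 0 0; 0 -1 0 0; 0 -1.5 0 0; 0 -2 0 0; 0 -2.5 0 0; 0 -3 0 0; 0 -3.5 0 0; 0 -4 0 0")

```text
time_s: 19.8
tcp_pos: [0.5385, -0.3238, 0.0998]
eef_rot: [180.0, 0.0, -97.5]
contact_force: [-0.0, -0.3, -0.5]
gripper_width: 0.0326
```

Emit:
drive_tool(plan="0 -0.3 0 0; 0 -0.5 0 0; 0 -0.5 0 0")

```text
time_s: 20.18
tcp_pos: [0.5431, -0.3244, 0.0998]
eef_rot: [180.0, 0.0, -97.5]
contact_force: [-0.2, -0.2, 0.4]
gripper_width: 0.0329
```

Emit:
drive_tool(plan="0 -0.2 0 0; 0 -0.4 0 0; 0 -0.4 0 0")

```text
time_s: 20.55
tcp_pos: [0.5471, -0.3249, 0.0998]
eef_rot: [180.0, 0.0, -97.5]
contact_force: [-1.7, -0.7, 0.1]
gripper_width: 0.0325
```

Emit:
drive_tool(plan="0 -0.2 0 0; 0 -0.4 0 0; 0 -0.4 0 0")

```text
time_s: 20.92
tcp_pos: [0.5512, -0.3255, 0.0998]
eef_rot: [180.0, -0.0, -97.5]
contact_force: [-0.1, -0.8, 0.3]
gripper_width: 0.0329
```

```bash
cat > look.py <<'E'
from h import *
import sys,pickle
c=cap('wrist');d=cap('side');t=cap('top'); pickle.dump((c,d,t),open(sys.argv[1]+'.pkl','wb'))
a=cv2.resize(c['frame'][60:244,150:380,::-1],None,fx=1.7,fy=1.7); b=cv2.resize(d['frame'][195:295,220:320,::-1],None,fx=4,fy=4)
e=cv2.resize(t['frame'][190:240,285:365,::-1],None,fx=4.8,fy=4.8)
im=np.zeros((600,800,3),np.uint8); im[:a.shape[0],:a.shape[1]]=a; im[:400,400:800]=b; im[320:320+e.shape[0],:e.shape[1]]=e
cv2.imwrite('pics/'+sys.argv[1]+'.png',im)
E
python3 look.py w6
```

```text
(no output)
```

View pics/w6.png

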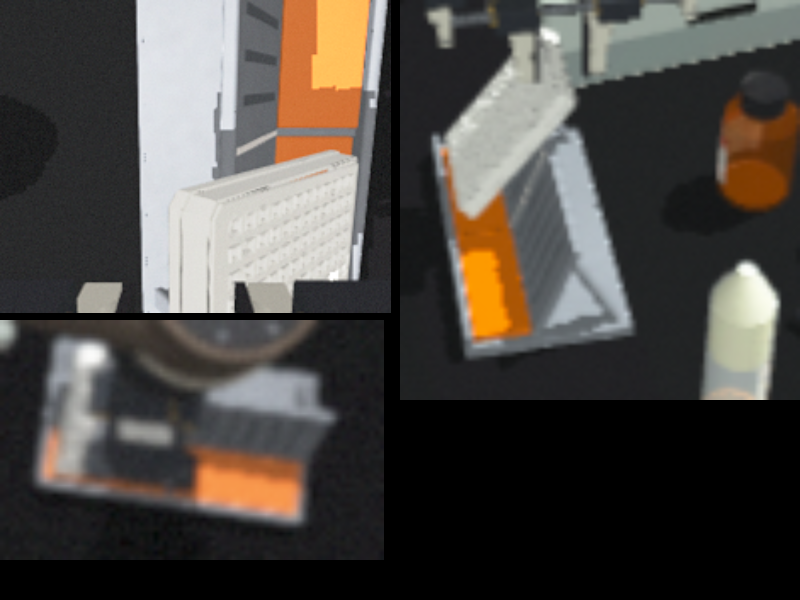

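Side view: the plate's foot slid forward to about (470,215), near the lip, while it tipped, so it leans too flat. The seat bar looks down. I'll pull it upright with the rear finger, regrasp, and tip it again in a tighter guide with a small overlap.

Emit:
drive_tool(plan="0 0.8 0 0; 0 1.6 0 0; 0 2.4 0 0; 0 3.2 0 0; 0 4 0 0; 0 4.8 0 0; 0 5.6 0 0; 0 6.2 0 0")

```text
time_s: 22.08
tcp_pos: [0.4889, -0.3173, 0.0999]
eef_rot: [180.0, 0.0, -97.5]
contact_force: [-0.1, -0.4, 0.8]
gripper_width: 0.0326
```

Emit:
drive_tool(plan="0 0.5 0 0; 0 0.9 0 0; 0 0.9 0 0; 0 0.9 0 0")

```text
time_s: 22.58
tcp_pos: [0.4808, -0.3162, 0.0999]
eef_rot: [-180.0, -0.0, -97.5]
contact_force: [-0.3, 0.0, 0.1]
gripper_width: 0.0329
```

Emit:
drive_tool(plan="0 0 0 0; 0 0 0 0; 0 0 0 0; 0 0 0 0; 0 0 0 0", fingers=1, squeeze=20)

```text
time_s: 23.2
tcp_pos: [0.4805, -0.3161, 0.0998]
eef_rot: [180.0, 0.0, -97.5]
contact_force: [-0.7, -0.6, -0.0]
gripper_width: 0.0151
```

Emit:
drive_tool(plan="0 0 -0.3 0; 0 -0.6 -0.4 0; 0 -1.2 -0.4 0; 0 -1.5 -0.4 0; 0 -1.6 -0.3 0; 0 -1.7 -0.2 0; 0 -1.7 0 0; 0 -1.7 0.1 0")

```text
time_s: 24.2
tcp_pos: [0.4978, -0.3187, 0.0997]
eef_rot: [-180.0, -0.0, -97.5]
contact_force: [-1.4, 1.5, 10.6]
gripper_width: 0.0148
```

Emit:
drive_tool(plan="0 -0.1 0 0; 0 -0.2 0 0; 0 -0.2 0 0")

```text
time_s: 24.58
tcp_pos: [0.4989, -0.3188, 0.0998]
eef_rot: [180.0, -0.0, -97.5]
contact_force: [-2.9, 1.7, 8.3]
gripper_width: 0.015
```

Emit:
drive_tool(plan="0 0 0 0; 0 0 0 0; 0 0 0 0; 0 0 -0.7 0; 0 0 -1.3 0; 0 0 -1.3 0", fingers=0.56, squeeze=3)

```text
time_s: 25.32
tcp_pos: [0.5, -0.3188, 0.1128]
eef_rot: [-179.9, -0.0, -97.5]
contact_force: [-1.2, 0.1, 0.8]
gripper_width: 0.0191
```

Emit:
drive_tool(plan="0 0 0 0; 0 0 0 0; 0 0 0 0", fingers=1, squeeze=3)

```text
time_s: 25.7
tcp_pos: [0.4996, -0.3187, 0.112]
eef_rot: [-180.0, -0.0, -97.5]
contact_force: [-0.2, -0.1, 1.9]
gripper_width: 0.015
```

Emit:
drive_tool(plan="0 -0.5 0.05 0; 0 -1.08 0.1 0; 0 -1.6 0.12 0; 0 -2.16 0.16 0; 0 -2.7 0.24 0; 0 -3.24 0.33 0; 0 -3.6 0.4 0; 0 -3.6 0.4 0")

```text
time_s: 26.7
tcp_pos: [0.5355, -0.3234, 0.1078]
eef_rot: [-180.0, -0.0, -97.5]
contact_force: [-0.1, 0.0, 2.7]
gripper_width: 0.0172
```

Emit:
drive_tool(plan="0 -0.27 0.08 0; 0 -0.6 0.17 0; 0 -0.6 0.17 0; 0 -0.6 0.17 0")

```text
time_s: 27.2
tcp_pos: [0.5406, -0.324, 0.1058]
eef_rot: [179.9, 0.0, -97.5]
contact_force: [-1.9, -1.0, -0.2]
gripper_width: 0.0174
```

Emit:
drive_tool(plan="0 -0.15 0.03 0; 0 -0.3 0.05 0; 0 -0.3 0.05 0")

```text
time_s: 27.58
tcp_pos: [0.5443, -0.3245, 0.1057]
eef_rot: [-180.0, -0.0, -97.5]
contact_force: [-2.2, -0.2, 1.7]
gripper_width: 0.0179
```

```bash
cat > pf.py <<'E'
from h import *
from fit import W
import itertools,sys
def plate(p,bay,e,th,L=.128):
    # corners of plate, back-bottom edge at own (e, z=.010), leaning th
    P=[]
    for s,n,y in itertools.product((0,L),(0,.015),(-.0425,.0425)):
        P.append(W(p,(e+s*np.sin(th)-n*np.cos(th), bay+y, .010+s*np.cos(th)+n*np.sin(th))))
    return P
P0=[.4995,-.3685,np.radians(-7.5)]
def fitp(d,mask,bay,roi,p=P0):
    best=[]
    for e in np.arange(-.03,.006,.003):
        for th in np.radians(np.arange(8,44,3)):
            for dy in(-.006,0,.006):
                h=cv2.convexHull(px(d,plate(p,bay+dy,e,th)).astype(np.float32)); m=np.zeros(mask.shape,np.uint8); cv2.fillConvexPoly(m,np.round(h*16).astype(np.int32),1,shift=4)
                m=m.astype(bool)&roi; k=mask&roi; best.append(((m&k).sum()/(m|k).sum(),round(e,4),np.degrees(th).round(0),dy))
    return sorted(best)[::-1][:5]
E
python3 - <<'E'
from pf import *
import pickle
d=cap('side'); pickle.dump(d,open('s7.pkl','wb'))
g=d['frame'].astype(int); 
for q in plate(P0,.05,0,np.radians(20)): print(px(d,q)[0].round(1),end=' ')
print(); print(g[205:260:3,225:275:3].mean(-1).astype(int))
E
```

```text
[247.1 250.6] [243.  231.3] [242.4 250. ] [238.5 230.6] [261.5 218.3] [256.2 199.8] [256.5 217.5] [251.5 198.9] 
[[ 33 108  35  34  34  34  33  35 179 177 151 252  38 177 182 157 144]
 [ 36  34  34  34  33  33  34  35 159 159 142 168  38 177 126 127 127]
 [ 34  34  34  34  34  34  33 136 169 177 149 181  78 172 127 130 127]
 [ 34  33  34  33  34  34  40 182 181 174 158 182 134 126 127 120 113]
 [ 34  35  34  35  34  35 169 178 183 179 177 180 180  33  34  34  36]
 [ 34  34  35  34  34 118 180 174 177 178 180 198 200  34  34  35  35]
 [ 35  34  34  35  41 215 176 181 183 176 187 195  91  34  35  35  35]
 [ 34  33  33  33 165 180 182 181 181 173 201 164  85  44  35  35  34]
 [ 34 149  35 100 182 179 177 180 174 202 198 116 121 157  33  35  35]
 [ 34 119 154 155 181 174 175 180 198 201 125 124 183 183  36  35  34]
 [ 26  56 152  86 181 179 175 188 202 149 121 178 184 183  58  36  35]
 [ 29  43 150  87 182 182 174 202 192  95  93 160 182 183 126  35  35]
 [ 28  22 108  87 178 181 197 194  84 113  84  91 186 182 204  35  35]
 [ 27  22 102  86 162 190 201 134  89  90  91  94 188 184 184  36  33]
 [ 21  23  97  86 135 200 173  97 114  81  82  86 177 185 186  94  35]
 [ 24  23  90  87  88  95  87  94  97  89  90  92 157 188 187 155  35]
 [ 22  22  70  95  82  94  90  86  82  81  79  81  92 187 189 190  35]
 [ 23  22  43  98  87 126  85  87  90  90  89  91  90 191 188 190  47]
 [ 24  25  20 157 135 135 122  87  96  82  80  82  93 138 190 191 124]]
```

```bash
cat >> pf.py <<'E'
def run(d,bay=.05):
    g=d['frame'].astype(int); k=(g.min(-1)>150); roi=np.zeros(k.shape,bool); roi[215:230,225:266]=1; roi[230:258,234:257]=1
    k2=k.copy(); return fitp(d,k2,bay,roi)
E
python3 - <<'E'
from pf import *
import pickle
for b in run(pickle.load(open('s7.pkl','rb'))): print(b)
E
```

```text
(np.float64(0.8915470494417863), np.float64(-0.012), np.float64(29.0), 0.006)
(np.float64(0.8914473684210527), np.float64(-0.009), np.float64(26.0), 0.006)
(np.float64(0.8912685337726524), np.float64(-0.012), np.float64(26.0), 0.006)
(np.float64(0.8899521531100478), np.float64(-0.015), np.float64(29.0), 0.006)
(np.float64(0.8791732909379968), np.float64(-0.012), np.float64(26.0), 0)
```

The side fit shows the foot about 10 mm forward and roughly 27° of lean. I overtravelled at the top, so the plate levered over the slope's upper edge. I'll lift slightly so the pinch swings the foot back against the slope, then lower at the right top position.

Emit:
drive_tool(plan="0 0 0 0; 0 0.1 -0.2 0; 0 0.25 -0.4 0; 0 0.35 -0.4 0; 0 0.35 -0.4 0; 0 0.35 -0.4 0", fingers=1, squeeze=6)

```text
time_s: 28.38
tcp_pos: [0.5407, -0.3241, 0.1096]
eef_rot: [-180.0, -0.0, -97.5]
contact_force: [-0.3, 0.6, -0.3]
gripper_width: 0.0163
```

```bash
python3 - <<'E'
from pf import *
d=cap('side')
for b in run(d): print(b)
print((d['frame'].astype(int).min(-1)>150)[224:258,230:264].astype(int).sum(0), r.get_state()['contact_force'])
E
```

```text
(np.float64(0.9070208728652751), np.float64(-0.0), np.float64(20.0), 0.006)
(np.float64(0.8778195488721805), np.float64(-0.0), np.float64(17.0), 0)
(np.float64(0.8689788053949904), np.float64(0.003), np.float64(17.0), 0.006)
(np.float64(0.8677536231884058), np.float64(-0.003), np.float64(23.0), 0.006)
(np.float64(0.8646209386281588), np.float64(-0.0), np.float64(20.0), 0)
[ 4  1  1  1  1  1  0  0  2  7 14 22 25 26 26 27 25 24 22 20 18 16 14 12
 10  8  6  3  7 13 15 19 26 30] [-0.76670479  0.18682069  0.22084877]
```

It now fits e=0 and 20°, flat on the slope. Lowering onto the seat and releasing.

Emit:
drive_tool(plan="0 0.05 0.15 0; 0 0.1 0.3 0; 0 0.12 0.4 0; 0 0.13 0.45 0; 0 0.13 0.45 0")

```text
time_s: 29.05
tcp_pos: [0.5405, -0.3246, 0.1074]
eef_rot: [-179.8, -0.1, -97.5]
contact_force: [-1.6, 1.6, 12.2]
gripper_width: 0.0164
```

Emit:
drive_tool(plan="0 0 0 0; 0 0 0 0; 0 0 0 0; 0 0 0 0; 0 0 -0.5 0; 0 0 -1.5 0; 0 0 -3 0; 0 0 -5 0", fingers=0.3)

```text
time_s: 30.05
tcp_pos: [0.5393, -0.3239, 0.1565]
eef_rot: [-180.0, -0.0, -97.5]
contact_force: [-0.4, 0.4, -0.9]
gripper_width: 0.0304
```

```bash
python3 - <<'E'
from pf import *
d=cap('side')
for b in run(d): print(b)
go(.5,-.2,.30,-77.8)
E
```

```text
(np.float64(0.8878842676311031), np.float64(-0.003), np.float64(23.0), 0.006)
(np.float64(0.8747697974217311), np.float64(-0.0), np.float64(20.0), 0.006)
(np.float64(0.8711985688729875), np.float64(-0.003), np.float64(20.0), 0)
(np.float64(0.8676470588235294), np.float64(-0.003), np.float64(20.0), 0.006)
(np.float64(0.856140350877193), np.float64(-0.006), np.float64(23.0), 0.006)
t 30.1 pos [ 0.5408 -0.3247  0.1598] rot [-1.797e+02 -1.000e-01 -9.750e+01] F [ 0.6 -1.1  3.3] w 0.0308
shift cm [-11.84   5.67 -14.02] turn rad -0.343 rows 3.1
```

White plate is in. Next the black plate: the grey instrument's corner (y<0.13, x>0.57) lies under the gripper body, so I'll take it 26 mm left of centre.

```bash
python3 - <<'E'
from h import *
go(.5223,.1556,.30,-77.8)
import pickle
T=pickle.load(open('d0.pkl','rb'))['top']
for z in(.1,.2): print(z,at(T,281/1.5,291/1.5,z).round(3),at(T,220/1.5,320/1.5,z).round(3))
E
```

```text
t 30.1 pos [ 0.5408 -0.3247  0.1598] rot [-1.797e+02 -1.000e-01 -9.750e+01] F [ 0.6 -1.1  3.3] w 0.0308
shift cm [-47.39   8.08 -14.02] turn rad -0.343 rows 8.0
0.1 [0.563 0.126 0.1  ] [0.492 0.269 0.1  ]
0.2 [0.552 0.109 0.2  ] [0.485 0.244 0.2  ]
```

Emit:
drive_tool(plan="0 0 -6 0; -3 0.5 -11 0; -9 1.5 -14 -0.05; -15 2.6 -14 -0.1; -21 3.6 -14 -0.15; -27 4.6 -14 -0.2; -33 5.6 -14 -0.25; -39 6.7 -14 -0.3", fingers=0.2)

```text
time_s: 31.1
tcp_pos: [0.5235, 0.0735, 0.2966]
eef_rot: [-179.9, 0.0, -80.2]
contact_force: [0.3, -0.1, -0.9]
gripper_width: 0.0351
```

```bash
python3 - <<'E'
from h import *
go(.5223,.1556,.18,-77.8)
E
```

```text
t 31.1 pos [0.5235 0.0735 0.2966] rot [-179.9    0.   -80.2] F [ 0.3 -0.1 -0.9] w 0.0351
shift cm [-8.12 -1.27 11.66] turn rad -0.042 rows 2.3
```

Emit:
drive_tool(plan="-5 -0.8 0 -0.042; -8.1 -1.3 0 -0.042; -8.1 -1.3 4 -0.042; -8.1 -1.3 8 -0.042; -8.1 -1.3 9 -0.042; -8.1 -1.3 9 -0.042")

```text
time_s: 31.85
tcp_pos: [0.5235, 0.1535, 0.2061]
eef_rot: [-180.0, -0.0, -77.9]
contact_force: [0.8, -0.5, 1.6]
gripper_width: 0.0352
```

```bash
python3 - <<'E'
from h import *
from fit import W
c=cap('wrist'); box=(150,60,360,260); s=3
save(c,'w8.png',box,s)
go(.5223,.1556,.10,-77.8)
p=[.4936,.1228,np.radians(12.2)]
f=lambda q:((px(c,q)[0]-box[:2])*s).round(0)
print([f(W(p,(.035+a,b,.136))) for a in(-.0075,.0075) for b in(-.0425,.0425)],f([.5223,.1556,.136]))
E
```

```text
t 31.9 pos [0.5239 0.1537 0.2068] rot [-179.9    0.   -77.9] F [0.1 0.2 0.7] w 0.0351
shift cm [-0.22  0.12 10.68] turn rad -0.002 rows 1.7
[array([354., 177.]), array([352., 476.]), array([298., 177.]), array([301., 476.])] [326. 422.]
```

View pics/w8.png

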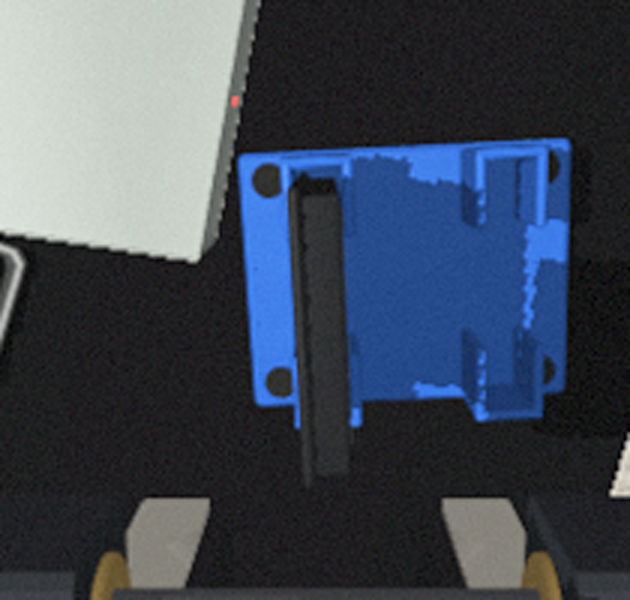

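Black plate's top edge runs from (316,190) to (328,480), about 2° more yaw than the rack model, and its grasp point is within 1 mm of target. The instrument corner at (200,260) is clear of the gripper body.

Emit:
drive_tool(plan="-0.2 0.1 4 -0.033; -0.2 0.1 7 -0.033; -0.2 0.1 9 -0.033; -0.2 0.1 10.6 -0.033; -0.2 0.1 10.8 -0.033; -0.2 0.1 10.8 -0.033")

```text
time_s: 32.65
tcp_pos: [0.5223, 0.1556, 0.0981]
eef_rot: [-179.9, 0.0, -76.0]
contact_force: [0.6, -0.1, -0.5]
gripper_width: 0.0355
```

Emit:
drive_tool(plan="0 0 0 0; 0 0 0 0; 0 0 0 0; 0 0 0 0; 0 0 0 0; 0 0 0 0", fingers=1, squeeze=25)

```text
time_s: 33.4
tcp_pos: [0.522, 0.1555, 0.0976]
eef_rot: [-180.0, 0.0, -76.0]
contact_force: [-0.5, 0.3, 6.0]
gripper_width: 0.0144
```

Emit:
drive_tool(plan="0 0 -1.5 0; 0 0 -5 0; 0 0 -10 0; 0 0 -15 0; 0 0 -20.5 0; 0 0 -20.5 0")

```text
time_s: 34.15
tcp_pos: [0.5233, 0.1558, 0.3076]
eef_rot: [-179.5, 0.1, -76.0]
contact_force: [0.1, -0.8, -1.4]
gripper_width: 0.015
```

```bash
python3 - <<'E'
from h import *
go(.481,-.3914,.303,-97.5)
E
```

```text
t 34.15 pos [0.5233 0.1558 0.3076] rot [-1.795e+02  1.000e-01 -7.600e+01] F [ 0.1 -0.8 -1.4] w 0.015
shift cm [52.08 17.33  0.46] turn rad 0.375 rows 8.8
```

Emit:
drive_tool(plan="5 1.7 0 0.04; 11 3.7 0 0.08; 16.5 5.5 0 0.12; 22 7.3 0 0.16; 28 9.3 0 0.2; 34 11.3 0 0.25; 40 13.3 0 0.3; 45 15 0 0.34")

```text
time_s: 35.15
tcp_pos: [0.4836, -0.3195, 0.3017]
eef_rot: [179.9, 0.0, -95.6]
contact_force: [1.5, 1.0, -0.4]
gripper_width: 0.0147
```

Emit:
drive_tool(plan="5 1.6 0 0.035; 7.1 2.3 0 0.035; 7.1 2.3 0 0.035; 7.1 2.3 0 0.035")

```text
time_s: 35.65
tcp_pos: [0.4548, -0.3856, 0.3018]
eef_rot: [180.0, 0.0, -97.5]
contact_force: [-0.0, 0.6, -1.0]
gripper_width: 0.0153
```

```bash
python3 - <<'E'
from h import *
go(.481,-.3914,.107,-97.5)
E
```

```text
t 35.65 pos [ 0.4548 -0.3856  0.3018] rot [180.    0.  -97.5] F [-0.   0.6 -1. ] w 0.0153
shift cm [ 0.24 -2.67 19.48] turn rad -0.0 rows 3.1
```

Emit:
drive_tool(plan="0.2 -1.6 0 0; 0.2 -2.7 0 0; 0.2 -2.7 5 0; 0.2 -2.7 10.5 0; 0.2 -2.7 15 0; 0.2 -2.7 18 0; 0.2 -2.7 19 0; 0.2 -2.7 19.2 0")

```text
time_s: 36.65
tcp_pos: [0.4824, -0.3915, 0.1102]
eef_rot: [180.0, -0.0, -97.5]
contact_force: [0.6, 0.0, -0.5]
gripper_width: 0.0145
```

Emit:
drive_tool(plan="0 0 0.2 0; 0 0 0.4 0; 0 0 0.6 0; 0 0 0.8 0; 0 0 0.9 0; 0 0 0.9 0")

```text
time_s: 37.4
tcp_pos: [0.4821, -0.3918, 0.1015]
eef_rot: [-179.9, -0.0, -97.5]
contact_force: [0.2, -0.3, 4.2]
gripper_width: 0.0149
```

Emit:
drive_tool(plan="0 0 0.2 0; 0 0 0.3 0; 0 0 0.4 0; 0 0 0.5 0; 0 0 0.5 0")

```text
time_s: 38.02
tcp_pos: [0.4831, -0.3923, 0.0993]
eef_rot: [-179.8, -0.1, -97.4]
contact_force: [-2.2, 5.5, 22.8]
gripper_width: 0.0149
```

Emit:
drive_tool(plan="0 0 -0.25 0; 0 -0.2 -0.4 0; 0 -0.4 -0.4 0; 0 -0.55 -0.4 0; 0 -0.55 -0.4 0")

```text
time_s: 38.65
tcp_pos: [0.487, -0.3923, 0.0996]
eef_rot: [180.0, 0.0, -97.5]
contact_force: [0.4, -0.8, -0.2]
gripper_width: 0.015
```

Emit:
drive_tool(plan="0 -0.1 0 0; 0 -0.2 0 0; 0 -0.25 0 0; 0 -0.25 0 0")

```text
time_s: 39.15
tcp_pos: [0.4886, -0.3924, 0.0997]
eef_rot: [179.9, 0.0, -97.5]
contact_force: [-4.3, -0.4, -2.3]
gripper_width: 0.0149
```

Emit:
drive_tool(plan="0 0.05 0 0; 0 0.05 0 0; 0 0.05 0 0; 0 0.05 -0.7 0; 0 0.05 -1.3 0; 0 0.05 -1.3 0", fingers=0.56)

```text
time_s: 39.9
tcp_pos: [0.4896, -0.3928, 0.1141]
eef_rot: [-179.9, -0.0, -97.5]
contact_force: [-0.0, 0.1, -0.8]
gripper_width: 0.0196
```

Emit:
drive_tool(plan="0 0 0 0; 0 0 0 0; 0 0 0 0", fingers=1, squeeze=3)

```text
time_s: 40.28
tcp_pos: [0.4891, -0.3926, 0.1133]
eef_rot: [-180.0, -0.0, -97.5]
contact_force: [-0.9, 0.1, 2.6]
gripper_width: 0.0152
```

```bash
python3 - <<'E'
from h import *
go(.5308,-.3978,.108,-97.5)
E
```

```text
t 40.27 pos [ 0.4891 -0.3926  0.1133] rot [-180.    -0.   -97.5] F [-0.9  0.1  2.6] w 0.0152
shift cm [-0.03 -4.2   0.53] turn rad 0.0 rows 0.7
```

Emit:
drive_tool(plan="0 -0.5 0 0; 0 -1.08 0.05 0; 0 -1.6 0.08 0; 0 -2.16 0.12 0; 0 -2.7 0.2 0; 0 -3.24 0.3 0; 0 -3.7 0.4 0; 0 -4.1 0.5 0")

```text
time_s: 41.28
tcp_pos: [0.5299, -0.398, 0.1082]
eef_rot: [180.0, -0.0, -97.5]
contact_force: [-1.7, 0.2, 1.2]
gripper_width: 0.0172
```

Emit:
drive_tool(plan="0 0 0 0; 0 0 -0.2 0; 0 0 -0.35 0; 0 0 -0.35 0; 0 0 -0.35 0; 0 0 -0.35 0", squeeze=6)

```text
time_s: 42.02
tcp_pos: [0.5297, -0.3979, 0.1116]
eef_rot: [180.0, 0.0, -97.5]
contact_force: [-0.2, 0.3, -1.2]
gripper_width: 0.0165
```

```bash
python3 - <<'E'
from pf import *
import pickle
d=cap('side'); pickle.dump(d,open('s9.pkl','wb'))
print('white',run(d)[:3])
for q in plate(P0,-.05,0,np.radians(20)): print(px(d,q)[0].round(1),end=' ')
g=d['frame'].astype(int); print(); print(g[224:276:3,240:290:2].mean(-1).astype(int))
E
```

```text
white [(np.float64(0.6784386617100372), np.float64(-0.003), np.float64(20.0), 0.006), (np.float64(0.6767068273092369), np.float64(-0.0), np.float64(14.0), 0.006), (np.float64(0.6714542190305206), np.float64(-0.003), np.float64(23.0), 0.006)]
[252.7 276.5] [247.9 254.2] [247.6 276. ] [243.1 253.7] [268.7 243.4] [262.5 221.8] [263.3 242.6] [257.5 221. ] 
[[119 176 175 181 169 173 164 176  99  34  28  31  37 160 176  92  34  35
   35  33  36  34  33  35  34]
 [174 178 180 177 177 174 170 177 139  31  29  30  36 159 168  88  35  34
   34  35  34  34  35  36  34]
 [178 174 178 173 174 177 186  97  73  35  31  30 108  34  34  35  35  34
   33  34  34  34  36  34  33]
 [179 177 174 175 174 197 100  60  44  47  29  30  28  74  33  34  34  34
   32  35  34  34  36  35  34]
 [176 174 172 178 193 171  52  51  59  52  30  28  29  94  35  35  34  34
   34  35  34  35  35  35  34]
 [178 175 175 192 195  62  58  51  54  48  41  32  47  56  74  34  34  34
   33  33  35  35  34  35  34]
 [173 177 180 200  99  53  50  47  55  64  49  36  48  42  83  33  34  34
   34  35  35  33  35  34  27]
 [160 163 
[... 445 characters left out ...]
33  31  47  91 184 187 188 190 149  34
   34  34  35  34  34  34  34]
 [ 88  87  80  46  51  48  54  30  32  33  87 104 132 186 188 187 188  46
   34  32  33  35  34  34  34]
 [ 86  86  86  50  54  46  30  31  31  79 100 139 129 157 185 188 188 126
   35  35  34  35  34  34  34]
 [ 87  85  86  63  51  42  30  30  67  93 111 186 186 129 150 179 187 203
   35  35  33  34  33  34  34]
 [ 87  88  88  73  39  30  30  47  93 107 167 184 184 184 141 139 177 185
  108  34  35  35  35  33  35]
 [ 86  88  88  85  36  31  33  88 105 146 183 183 183 184 184 154 130 176
  158  34  35  32  33  33  34]
 [ 85  86  87  86  86  86  85  98 105 174 168 133 100 101 102 116 115 151
  183  73  34  35  35  34  35]]
```

The black plate's rear edge in the side view matches the 20° prediction (image slope 0.47 against 0.48, offset about 1.5 px). Lowering and releasing.

Emit:
drive_tool(plan="0 0.05 0.15 0; 0 0.1 0.3 0; 0 0.12 0.4 0; 0 0.12 0.4 0; 0 0.12 0.4 0")

```text
time_s: 42.7
tcp_pos: [0.5291, -0.3979, 0.1088]
eef_rot: [-179.9, -0.0, -97.5]
contact_force: [-1.0, 2.6, 5.3]
gripper_width: 0.0168
```

Emit:
drive_tool(plan="0 0 0 0; 0 0 0 0; 0 0 0 0; 0 0 0 0; 0 0 -0.5 0; 0 0 -1.5 0; 0 0 -4 0; 0 0 -8 0", fingers=0.3)

```text
time_s: 43.7
tcp_pos: [0.5279, -0.3975, 0.188]
eef_rot: [179.9, 0.0, -97.5]
contact_force: [0.6, 0.1, 0.8]
gripper_width: 0.0311
```

Emit:
drive_tool(plan="0 0 -6 0; 0 6 -10 0; 0 12 -10 0; 0 18 -10 0; 0 18 -10 0; 0 18 -10 0")

```text
time_s: 44.45
tcp_pos: [0.35, -0.3745, 0.289]
eef_rot: [-179.9, -0.1, -97.5]
contact_force: [1.1, 0.0, 0.2]
gripper_width: 0.031
```

```bash
python3 - <<'E'
from pf import *
import pickle
d=cap('side');t=cap('top'); pickle.dump((d,t),open('s10.pkl','wb'))
print('white',run(d)[:3]); print(r.get_state()['tcp_pos'])
a=cv2.resize(d['frame'][185:300,190:310,::-1],None,fx=4.5,fy=4.5)
e=cv2.resize(t['frame'][180:240,285:365,::-1],None,fx=3.2,fy=3.2)
e2=cv2.resize(d['frame'][100:200,130:230,::-1],None,fx=2.5,fy=2.5)
im=np.zeros((520,800,3),np.uint8); im[:517,:540]=a[:517]; im[:e.shape[0],544:544+e.shape[1]]=e; im[220:470,544:794]=e2
cv2.imwrite('pics/s10.png',im)
for b in(.05,-.05):
  print([((px(d,q)[0]-[190,185])*4.5).round(0).tolist() for q in plate(P0,b,0,np.radians(20))])
E
```

```text
white [(np.float64(0.7954545454545454), np.float64(-0.003), np.float64(20.0), 0.006), (np.float64(0.791015625), np.float64(-0.003), np.float64(17.0), 0.006), (np.float64(0.7908256880733945), np.float64(-0.003), np.float64(23.0), 0.006)]
[ 0.35088506 -0.37444353  0.28789937]
[[257.0, 295.0], [238.0, 208.0], [236.0, 292.0], [218.0, 205.0], [322.0, 150.0], [298.0, 66.0], [299.0, 146.0], [277.0, 63.0]]
[[282.0, 412.0], [261.0, 312.0], [259.0, 410.0], [239.0, 309.0], [354.0, 263.0], [326.0, 166.0], [330.0, 259.0], [304.0, 162.0]]
```

View pics/s10.png

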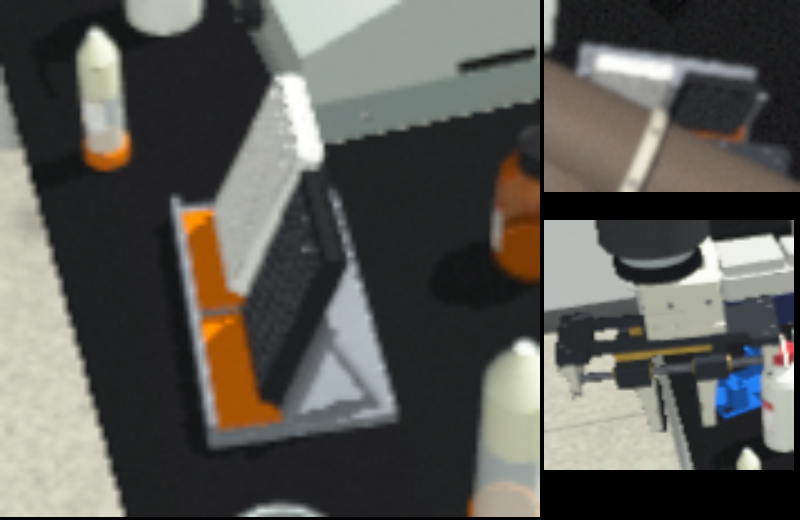

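```bash
python3 - <<'E'
from pf import *
import pickle
d,t=pickle.load(open('s10.pkl','rb')); d9=pickle.load(open('s9.pkl','rb'))
# rear edge (last dark px before grey stand) of black plate per row, -y end
def edge(f,v):
    g=f[v].astype(float).mean(-1)
    for u in range(250,285):
        if g[u]>=70 and g[u-1]<70 and g[u+1]>80: return u-1+(70-g[u-1])/(g[u]-g[u-1])
    return np.nan
rows=list(range(243,276,2))
for n,D in(('held',d9),('now',d)): print(n,[round(edge(D['frame'],v),1) for v in rows])
def pred(e,th,dy):
    P=px(d,plate(P0,-.05+dy,e,np.radians(th))); a,b=P[0],P[4]
    return [round(a[0]+(b[0]-a[0])*(v-a[1])/(b[1]-a[1]),1) for v in rows]
for th in(14,17,20,23,26): print(th,pred(0,th,.005),pred(-.004,th,.005)[:3])
# front-bottom: orange boundary
g=d['frame'].astype(int); o=(g[...,0]-g[...,2]>60)
for v in range(255,282,3): 
    u=np.where(o[v,225:300])[0]+225; print(v,u.min() if len(u) else 0,u.max() if len(u) else 0)
E
```

```text
held [np.float64(266.9), np.float64(265.9), np.float64(264.9), np.float64(263.9), np.float64(263.0), np.float64(262.4), np.float64(261.4), np.float64(260.7), np.float64(259.7), np.float64(258.7), np.float64(257.7), np.float64(256.7), np.float64(255.7), np.float64(254.7), np.float64(253.7), np.float64(252.7), nan]
now [np.float64(266.4), np.float64(265.5), np.float64(264.6), np.float64(263.9), np.float64(262.9), np.float64(261.9), np.float64(261.4), np.float64(260.8), np.float64(259.8), np.float64(258.7), np.float64(257.7), np.float64(256.8), np.float64(255.8), np.float64(254.9), np.float64(253.8), np.float64(252.9), np.float64(252.0)]
14 [np.float64(263.0), np.float64(262.3), np.float64(261.7), np.float64(261.0), np.float64(260.3), np.float64(259.7), np.float64(259.0), np.float64(258.4), np.float64(257.7), np.float64(257.1), np.float64(256.4), np.float64(255.7), np.float64(255.1), np.float64(254.4), np.float64(253.8), np.float64(253.1), np.float64(252.4)] [np.float64(261.5), np.float64(260.9), np.float64(260.2)]
17 [np.float64(265.4), np.float64(264.6), np.float64(263.8), np.float64(
[... 875 characters left out ...]
.float64(260.3), np.float64(259.2), np.float64(258.0), np.float64(256.9), np.float64(255.8), np.float64(254.7), np.float64(253.6), np.float64(252.5)] [np.float64(268.9), np.float64(267.8), np.float64(266.7)]
26 [np.float64(272.8), np.float64(271.6), np.float64(270.3), np.float64(269.0), np.float64(267.7), np.float64(266.5), np.float64(265.2), np.float64(263.9), np.float64(262.7), np.float64(261.4), np.float64(260.1), np.float64(258.8), np.float64(257.6), np.float64(256.3), np.float64(255.0), np.float64(253.8), np.float64(252.5)] [np.float64(271.4), np.float64(270.2), np.float64(268.9)]
255 235 243
258 235 244
261 236 244
264 236 245
267 237 245
270 237 246
273 238 247
276 238 251
279 238 248
```

```bash
python3 -c "
from h import *
s=r.get_state(); print(s['time_s'],s['contact_force']); print(r.close_job())"
```

```text
44.55 [0.11956395 0.06283901 0.16388608]
the job is handed in; nothing more can be done
None
```

I handed the job in at 44.6 s of the 72 s allowed. The white plate leans in the left bay, the black plate in the right bay, and the tube stands upright on the bare worktop at about (0.44, -0.18).

**Last checks**
- **Seat bars:** each was pressed about 6 mm down to a hard stop, with 15.5 N on the left and 22.8 N on the right. I could not measure the bars directly afterwards.
- **White plate:** the side-view fit gives about 20° of lean with its foot within about 3 mm of the slope foot. The overlap was only 0.80, and 17° and 23° scored almost as well.
- **Black plate:** its rear edge runs at about 19°, with its foot on the seat. In the picture its upper near corner sits about 2 px from where I predicted. I put that down to calibration and did not chase it further.
- **Tube and gripper:** the last picture shows the tube standing upright, clear of the stand. The gripper was clear of everything.
- **Things to leave:** I did not re-measure the bottles, beaker and timer at the end. No move I made touched them as far as the forces showed.

**What went wrong on the way**
- **Fingertip position:** the real fingertips sit about 17 mm behind the TCP, not 8 mm ahead as the interface text says. My first grasp of the white plate therefore closed on its top edge. I went deeper and gripped it.
- **White plate's foot:** it slid forward twice while I tipped the plate, the second time because I pushed the top too far. I re-seated it by lifting it slightly and lowering it along the slope, and used that for the black plate from the start.

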